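Clear the tipped bottle and hold the repeat gauge at its mark

TASK

A bottle has tipped over in front of the spring gauge on the block-printing table: stand it upright in the empty place of the bottle lane, setting it down gently, and let go of it. Then pull the gauge's rod out by its knob until its steel pointer is level with the brass rider's posts, and finish while still holding it there against the spring. Leave the other bottles, the rider and everything else on the table as they are.

Things in the scene. Friction and masses are not known exactly. Their poses are not given: they have to be found in the camera images.
- bottle: tipped white plastic bottle, 0.15 kg: cylinder 56 mm across, 72 mm tall, cone shoulder to an 18 mm neck at 94 mm, fixed dark ball stopper 28 mm across; 138 mm in all. Origin: centre of its underside; z axis from base to ball. Starts lying on the table in the knob's way, axis 28 mm high. Pinched on the ball's middle only, with about 8 N, and lifted, it pivots between the pads and hangs base down
- bottle_ball (a point): centre of the tipped bottle's ball stopper, 124 mm from its underside along its axis
- lane: fixed wooden trough with four bottle places in a row along its y axis, 76 mm apart; 324 mm long, 86 mm wide, 74 mm wide inside; floor 8 mm above the table, side walls 30 mm high, end walls 36 mm high; origin at the centre of its underside on the table, z up. Three places hold bottles, one is empty
- pad: thin black rubber disc 52 mm across and 1 mm thick lying on the lane's floor in the empty place, where the tipped bottle belongs; any of the four places; origin at its centre on the lane's floor (8 mm above the table)
- gauge: fixed spring gauge: aluminium sleeve 26 mm across, 190 mm long, level, axis 30 mm above the table along the gauge's y axis, on a steel foot 70 mm wide; the rod is drawn out towards the gauge's +y. Origin on the table below the knob's rest position; sleeve mouth at y = -70 mm, rear end at y = -260 mm
- rod: telescoping rod 12 mm thick, axis 30 mm high; at its outer end an upright dark wooden knob (post 22 mm across, 11 to 90 mm above the table); a steel pointer blade (12 mm wide, 4 mm thick) rises from the sleeve's slot 240 mm behind the knob. Origin on the table below the knob, axes as the gauge's. Slides 0 to 150 mm along gauge +y; spring pulls home: 2.8 N at rest plus 0.7 N per 10 mm
- knob (a point): point on the knob's axis 68 mm above the table, where to grip it from above; moves with the rod
- pointer (a point): centre of the top edge of the rod's pointer blade, 70 mm above the table; moves with the rod
- mark (a point): length mark: midway between the tops of the rider's two brass posts (8 mm wide, 4 mm thick, one each side of the sleeve, centres 36 mm apart, tops 70 mm above the table). The rider is clamped on the sleeve, 75 to 120 mm ahead (gauge +y) of the pointer's rest; the pointer passes freely between the posts. Axes as the gauge's
- mate0: white plastic bottle standing in the lane, same shape and size as the tipped one; origin at the centre of its underside, z up its axis; leave it
- mate1: white plastic bottle standing in the lane, same shape and size as the tipped one; origin at the centre of its underside, z up its axis; leave it
- mate2: white plastic bottle standing in the lane, same shape and size as the tipped one; origin at the centre of its underside, z up its axis; leave it
- stamp0: wooden printing block 60 x 55 x 35 mm with a ridge handle 24 mm high; bystander, origin under its centre
- stamp1: wooden printing block 50 x 90 x 35 mm with a ridge handle 24 mm high; bystander, origin under its centre
- stamp2: wooden printing block 50 x 70 x 30 mm with a ridge handle 24 mm high; bystander, origin under its centre
- tin: standing tin 70 mm across, 90 mm high; bystander, origin under its centre
- jar: standing glass jar 72 mm across, 85 mm high; bystander, origin under its centre
- brush: brush lying on the table; bystander

How it is judged:
By the outcome, as a careful person would: the job done as asked, in the order asked, and still so for the second after the job is handed in, while the arm keeps its last pose, push and grip.
It also fails if it takes over 58 s, if anything falls off the work surface, if the arm or the gripper's body presses on something with over 40 N, if the wrist force passes 120 N, or if a joint passes its speed limit or range.

ROBOT

A 6-joint arm with a two-finger parallel gripper is mounted at the origin on the work surface. World frame = base frame: x ahead of the robot, y to its left, z up, the work surface at z = 0. Lengths are in m, angles in degrees, forces in N, time in s.
With the tool pointing down it reaches from about 0.325 to 0.85 m from the base axis. Payload 15.5 kg.
Tool frame: the origin (TCP) lies between the finger pads; the fingertips stand 22 mm ahead of it and the grasp point (between the pads) lies 3 mm ahead of it; z points along the fingers, y is the line along which they close (so a half turn about z gives the same grasp; the last joint's range is limited). The gripper opens to 91 mm and grips with 3 to 60 N. Pads are 32 mm wide; open, the fingers measure 118 mm over their backs; the gripper's body (76 mm by 178 mm) begins 60 mm behind the grasp point.
Start: joints at [-82.363, 28.281, 77.091, -0, 74.628, -5.472], TCP at [0.142, -0.609, 0.236] pointing down, gripper open.
Joint ranges: [-166.48, 166.48], [-47.26, 123.95], [12.59, 153.08], [-70.14, 250.14], [6.76, 159.57], [-176.63, 176.63]. Speed limits (degrees/s): [108.29, 108.29, 147.25, 172.46, 172.46, 172.46].

INTERFACE

Orientations are given as a 3x3 rotation matrix whose columns are the frame's x, y, z axes.
In Python, from rig import manip, eyes, telemetry gives the robot as it stands (manip), with the cameras (eyes) and the readings (telemetry).
- The arm moves only by the shell command python3 shift.py 'ROWS' [FORCE]. ROWS is a JSON list of rows, 1 to 8 of them, each an object with the fields rx, ry, rz (a rotation vector in parts of the range, where 1.0 means 180 degrees), sx, sy, sz (the shift in shares of 100 cm (1.0 is 100 cm)), jaw (the finger opening in m); a field left out counts as zero (the opening has to be given); each row is the pose to reach, as a shift and turn from the pose commanded when the command began, along the tool's axes at that moment; what a row does not reach only later rows make up. A row lasts 1/8 s, in which the tool goes at most 0.0625 m and 10.7 degrees, less where a joint would pass 70% of its speed; a pose out of reach is approached as far as the arm can. The fingers move at their own pace and stop on an object; FORCE is the grip in N (left out, the last holds). Time passes only in rows, so rows that do not move let the fingers close. It prints the time, the measured TCP pose, the force, the opening and the grip force at its end. Shift and turn numbers lie between -1 and 1, and a call with a number outside is refused. Input that does not fit is refused with a message, and nothing moves.
- telemetry.get_obs(): the state, without advancing time (a new reading comes with each control period).
- eyes.snapshot(name): name is "scene" or "top" or "wrist"; returns a dict with "color" (420x560x3 uint8, red, green, blue), "vfov" (degrees; the focal length in pixels is half the picture's height over the tangent of half this angle, whatever the lens; pixels are square), "cx", "cy" (the principal point, pixels), "k1" (the pictures are not rectified: a ray, as slopes to the right and down, at radius r is drawn at 1 + k1 r^2 times it, then the intrinsics apply), "extrinsics" (4x4, takes a point from world to camera coordinates); the wrist camera has in their place "mount" (4x4, takes a point from camera to tool coordinates, whose origin is the TCP and whose axes are the flange's). Camera axes: x right, y down, z forward; pixel columns grow to the right and rows downward; lengths in m; the calibration is good to about 2 mm. A picture is of the moment at which its call begins: read the wrist's pose just before it. There is no depth.
- manip.sign_off(): hands the job in; it is judged then, once.
The state is a dict: "time": time; "joint_positions": joint angles; "dq": joint speeds; "joint_efforts": joint torques, N m; "tool_pos": TCP position; "ee_rot": TCP orientation; "ft_force": force on the tool from outside, world axes, zero at the start; "wrist_torque": the same for the moment, N m; "grip_width": finger opening in m; "gripper_force": force on a finger pad.
Only numpy, scipy, OpenCV 4.12 (cv2) and the standard library are available. Lean on these libraries where they do the work, as an engineer would, in place of code of your own. Each camera call takes 0.05 s, during which the arm holds its last target. There are 200 camera calls.

## Working session

There is one attempt and no reset: what is moved stays moved. The work goes in short steps, Python scripts to look and compute and a shell command to move; the robot and the scene stay as the last step left them, time stands still between calls to the robot, and variables do not carry over. Pictures are saved under pics/ and viewed, at most 10 in all, crops included, and the job is handed in when it is done.

```bash
ls; mkdir -p pics
cat > h.py <<'E'
import numpy as np,cv2
from rig import manip, eyes, telemetry
def snap(n):
    o=telemetry.get_obs() if n=="wrist" else None
    s=eyes.snapshot(n)
    if o is not None:
        T=np.eye(4);T[:3,:3]=o["ee_rot"];T[:3,3]=o["tool_pos"]
        s["extrinsics"]=np.linalg.inv(T@np.array(s["mount"]))
    s["E"]=np.array(s["extrinsics"]);s["f"]=210/np.tan(np.radians(s["vfov"]/2))
    return s
def save(s,fn): cv2.imwrite("pics/"+fn,cv2.cvtColor(s["color"],cv2.COLOR_RGB2BGR))
def ray(s,u,v):
    K=np.array([[s["f"],0,s["cx"]],[0,s["f"],s["cy"]],[0,0,1]])
    p=cv2.undistortPoints(np.array([[[u,v]]],float),K,np.array([s["k1"],0,0,0.]))[0,0]
    # true convention: drawn = ray*(1+k1 r^2), same as OpenCV
    R=s["E"][:3,:3];t=s["E"][:3,3]
    return -R.T@t, R.T@np.array([p[0],p[1],1])
def onz(s,u,v,z):
    c,d=ray(s,u,v);return c+d*(z-c[2])/d[2]
def proj(s,P):
    q=s["E"][:3,:3]@np.array(P)+s["E"][:3,3];x=q[:2]/q[2];x=x*(1+s["k1"]*(x@x));return x*s["f"]+[s["cx"],s["cy"]]
def tri(rs):
    A=0;b=0
    for c,d in rs:
        d=d/np.linalg.norm(d);M=np.eye(3)-np.outer(d,d);A=A+M;b=b+M@c
    return np.linalg.solve(A,b)
E
python3 - <<'E'
from h import *
import pickle
for n in("scene","top"):
    s=snap(n);save(s,n+"0.png");pickle.dump(s,open(n+"0.pkl","wb"));print(n,s["vfov"],s["cx"],s["cy"],s["k1"],np.linalg.inv(s["E"]).round(3).tolist())
o=telemetry.get_obs();print(o["time"],np.round(o["ee_rot"],3).tolist(),o["tool_pos"])
E
```

```text
pics
rig.py
shift.py
scene 43.11051217533461 280.4678260228343 210.8641245080936 -0.13400209192804297 [[-0.131, 0.749, -0.65, 1.516], [0.991, 0.097, -0.089, 0.143], [-0.003, -0.656, -0.755, 1.191], [0.0, 0.0, 0.0, 1.0]]
top 49.41336565758736 276.16315642178444 207.57484142023839 0.005603476481515161 [[-0.016, -0.999, 0.036, 0.495], [-1.0, 0.015, -0.017, 0.042], [0.016, -0.036, -0.999, 1.205], [0.0, 0.0, 0.0, 1.0]]
0.1 [[0.974, 0.227, -0.0], [0.227, -0.974, 0.001], [0.0, -0.001, -1.0]] [ 0.14170197 -0.60840836  0.23538966]
```

View pics/scene0.png

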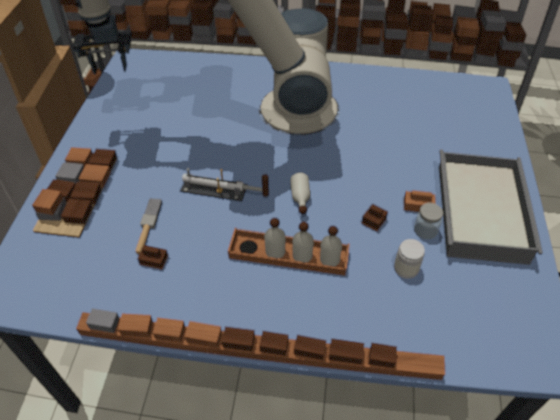

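View pics/top0.png

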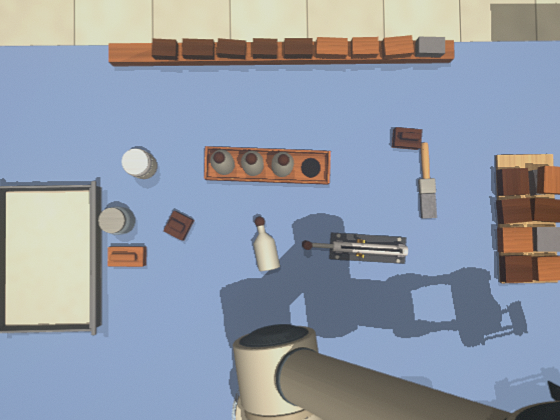

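Scene and top show the same layout. In top, the tipped bottle's ball is at about (259,221) and its base at about (269,268). The pad is at (311,167), the right-hand place of the lane, with mates at (218–284,160). The knob is at (307,244) and the gauge axis runs right to about (405,250). I'll measure these next.

Run:
```python
from h import *
import pickle
t=pickle.load(open("top0.pkl","rb"));s=pickle.load(open("scene0.pkl","rb"))
def crop(c,x0,y0,x1,y1,k): return cv2.resize(cv2.cvtColor(c[y0:y1,x0:x1],cv2.COLOR_RGB2BGR),None,fx=k,fy=k,interpolation=cv2.INTER_CUBIC)
a=crop(t["color"],240,140,420,275,4.4);b=crop(s["color"],170,160,350,275,4.4)
cv2.imwrite("pics/t1.png",a);cv2.imwrite("pics/s1.png",b);print(a.shape,b.shape)
for n,c in(("top",t),("scene",s)):
    hsv=cv2.cvtColor(c["color"],cv2.COLOR_RGB2HSV);g=c["color"].astype(int)
    dark=((hsv[...,2]<95)&(g[...,2]<g[...,0]+25)).astype(np.uint8)
    N,L,st,ce=cv2.connectedComponentsWithStats(dark)
    print(n,[(st[i].tolist(),ce[i].round(1).tolist()) for i in range(1,N) if 25<st[i][4]<900 and 200<ce[i][0]<420 and 130<ce[i][1]<280])
```

```text
(594, 792, 3) (506, 792, 3)
top [([392, 127, 29, 23, 116], [400.0, 141.9]), ([397, 132, 23, 12, 117], [406.4, 138.5]), ([208, 149, 19, 4, 33], [215.5, 149.7]), ([213, 151, 12, 12, 78], [218.2, 157.0]), ([234, 150, 17, 4, 40], [242.3, 151.0]), ([267, 151, 13, 4, 41], [272.6, 152.4]), ([245, 153, 12, 12, 81], [250.2, 158.2]), ([278, 154, 11, 12, 83], [282.6, 159.3]), ([301, 158, 19, 20, 282], [310.3, 167.2]), ([418, 179, 5, 39, 52], [419.8, 198.3]), ([254, 216, 11, 10, 56], [258.7, 220.5]), ([330, 232, 75, 14, 463], [362.9, 238.8]), ([302, 240, 21, 10, 98], [307.9, 245.0]), ([341, 246, 61, 7, 138], [370.6, 248.5]), ([326, 248, 78, 15, 430], [358.4, 256.1])]
scene [([227, 180, 15, 4, 31], [233.9, 181.5]), ([293, 196, 17, 20, 111], [302.2, 206.4]), ([404, 197, 36, 27, 188], [416.4, 211.2]), ([362, 205, 25, 27, 465], [374.3, 217.8]), ([270, 218, 9, 12, 84], [274.2, 223.2]), ([299, 221, 9, 13, 94], [303.1, 227.1]), ([328, 226, 10, 12, 91], [332.5, 231.5]), ([231, 231, 34, 20, 167], [245.3, 236.7]), ([278, 232, 16, 27, 137], [284.5, 246.5]), ([306, 236, 16, 27, 132], [312.4, 250.8]), ([240, 240, 18, 14, 195], [248.2, 246.8]), ([266, 243, 6, 13, 38], [267.9, 249.6]), ([339, 242, 7, 9, 36], [341.8, 246.9]), ([293, 246, 6, 14, 44], [295.4, 254.0]), ([321, 250, 6, 14, 52], [323.2, 257.6]), ([228, 253, 119, 23, 747], [288.0, 264.7]), ([332, 253, 12, 14, 66], [338.3, 261.8]), ([395, 256, 24, 22, 112], [401.8, 266.8])]
```

View pics/t1.png

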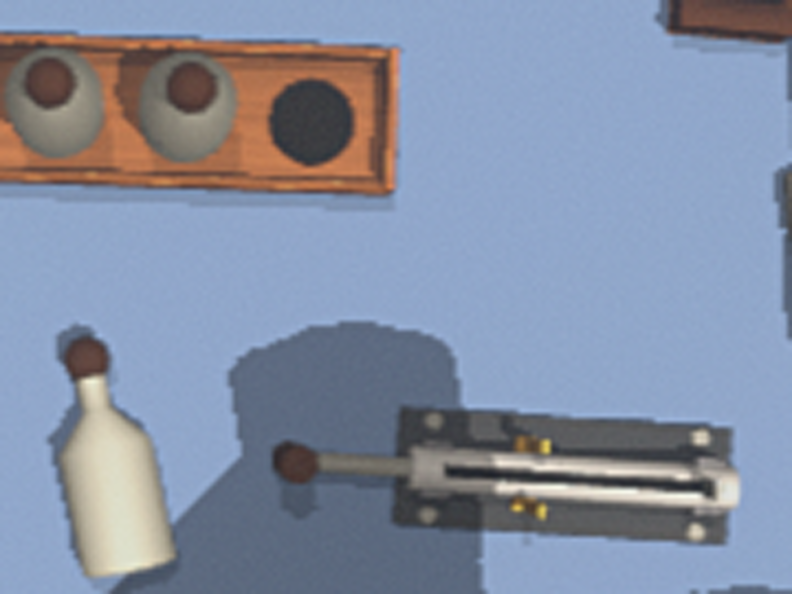

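View pics/s1.png

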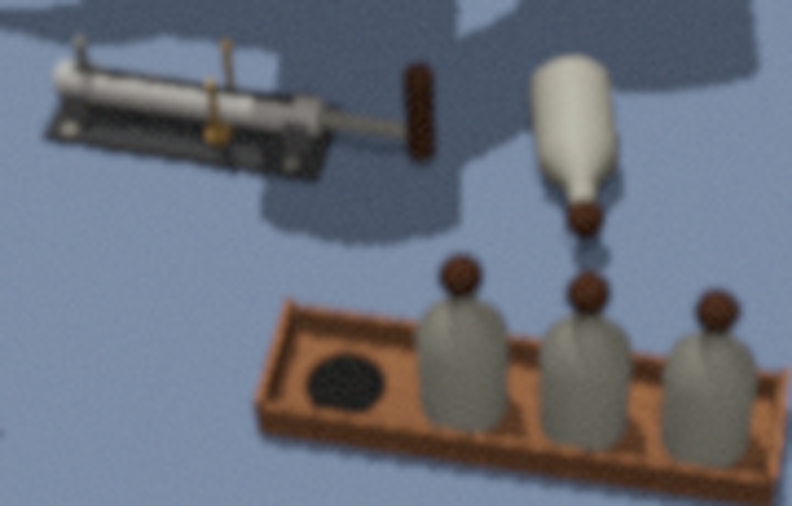

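The crops show that top ball is at crop (87,357), knob top at (292,462), pad at (312,121) and posts at (535,443)/(530,508). In the scene crop the ball is at (585,217), knob top at (418,68), pointer top at (80,38) and post tops at (226,43)/(210,82). Next I triangulate.

Run:
```python
from h import *
import pickle
t=pickle.load(open("top0.pkl","rb"));s=pickle.load(open("scene0.pkl","rb"))
T=lambda x,y:((x+.5)/4.4-.5+240,(y+.5)/4.4-.5+140)
S=lambda x,y:((x+.5)/4.4-.5+170,(y+.5)/4.4-.5+160)
def both(n,a,b,z):
    print(n,"tri",tri([ray(t,*T(*a)),ray(s,*S(*b))]).round(4),"top",onz(t,*T(*a),z)[:2].round(4),"sc",onz(s,*S(*b),z)[:2].round(4))
both("ball",(87,357),(585,217),.028)
both("pad",(312,121),(345,382),.009)
both("knobtop",(290,461),(418,68),.09)
both("mateball",(190,86),(460,275),.132);both("mateball2",(50,82),(588,293),.132)
for n,p in(("pointer",(80,38)),("postA",(226,43)),("postB",(210,82))):print(n,onz(s,*S(*p),.07).round(4))
# bottle white mask in top, axis
c=t["color"].astype(int);m=((c.min(2)>150)&(c[...,2]<c[...,0])).astype(np.uint8);m[:,:240]=0;m[:,285:]=0;m[:215]=0;m[280:]=0
N,L,st,ce=cv2.connectedComponentsWithStats(m);i=1+st[1:,4].argmax();ys,xs=np.nonzero(L==i)
P=np.array([onz(t,x,y,.028)[:2] for x,y in zip(xs,ys)]);mu=P.mean(0);w,V=np.linalg.eigh(np.cov(P.T));a=V[:,1]*np.sign(V[0,1])
pr=(P-mu)@a;print("axis",a,np.degrees(np.arctan2(a[1],a[0])),"base end",mu+a*pr.min(),"neck end",mu+a*pr.max())
```

```text
ball tri [0.5036 0.0673 0.0319] top [0.5038 0.0652] sc [0.4999 0.0693]
pad tri [ 0.6426 -0.0693  0.0112] top [ 0.6431 -0.0711] sc [ 0.641  -0.0681]
knobtop tri [ 0.4443 -0.0481  0.0967] top [ 0.4439 -0.0478] sc [ 0.4378 -0.0502]
mateball tri [0.6472 0.0069 0.1341] top [0.6476 0.0057] sc [0.6454 0.0076]
mateball2 tri [0.6505 0.0823 0.1332] top [0.6508 0.0808] sc [0.6494 0.0838]
pointer [ 0.4187 -0.2885  0.07  ]
postA [ 0.411  -0.1875  0.07  ]
postB [ 0.449  -0.1905  0.07  ]
axis [0.9839695 0.1783368] 10.272898169077056 base end [0.37921645 0.04161795] neck end [0.49113976 0.06190318]
```

Units first: turns go in shares of 180 degrees. So 2.8 degrees / 180 = 0.0156.

```bash
python3 shift.py '[{"sx":0.04, "sy":-0.045, "jaw":0.07}, {"sx":0.08, "sy":-0.09, "jaw":0.07}, {"sx":0.12, "sy":-0.135, "jaw":0.07}, {"sx":0.16, "sy":-0.18, "jaw":0.07}, {"sx":0.2, "sy":-0.225, "jaw":0.07}, {"sx":0.24, "sy":-0.27, "jaw":0.07}, {"sx":0.28, "sy":-0.315, "jaw":0.07}, {"sx":0.32, "sy":-0.36, "jaw":0.07}]' 8 && python3 shift.py '[{"rz":0.0039, "sx":0.04, "sy":-0.045, "sz":0.01, "jaw":0.07}, {"rz":0.0078, "sx":0.08, "sy":-0.09, "sz":0.02, "jaw":0.07}, {"rz":0.0117, "sx":0.12, "sy":-0.135, "sz":0.03, "jaw":0.07}, {"rz":0.0156, "sx":0.15, "sy":-0.17, "sz":0.04, "jaw":0.07}, {"rz":0.0156, "sx":0.18, "sy":-0.205, "sz":0.05, "jaw":0.07}, {"rz":0.0156, "sx":0.185, "sy":-0.214, "sz":0.06, "jaw":0.07}, {"rz":0.0156, "sx":0.185, "sy":-0.214, "sz":0.06, "jaw":0.07}, {"rz":0.0156, "sx":0.185, "sy":-0.214, "sz":0.06, "jaw":0.07}]'
python3 - <<'E'
from h import *
import pickle
s=snap("wrist");save(s,"w1.png");pickle.dump({k:s[k] for k in("color","E","f","cx","cy","k1")},open("w1.pkl","wb"))
o=telemetry.get_obs();print(o["time"],o["tool_pos"],o["ee_rot"].round(4).tolist(),o["ft_force"]);print(np.round(s["mount"],3).tolist())
for P in([.503,.066,.028],[.443,-.048,.09],[.43,-.19,.07]):print(proj(s,P))
E
```

```text
time: 1.1
tool_pos: [0.3723, -0.1838, 0.2359]
ee_rot: [[0.974, 0.226, 0.0], [0.226, -0.974, -0.0], [0.0, 0.0, -1.0]]
ft_force: [0.5, -1.5, -0.6]
grip_width: 0.07
gripper_force: 0.0
time: 2.1
tool_pos: [0.503, 0.0639, 0.1761]
ee_rot: [[0.984, 0.178, -0.0], [0.178, -0.984, -0.0], [-0.0, 0.0, -1.0]]
ft_force: [-0.6, -0.3, 0.5]
grip_width: 0.07
gripper_force: 0.0
2.15 [0.50317088 0.06384725 0.17631257] [[0.9841, 0.1778, 0.0002], [0.1778, -0.9841, -0.0001], [0.0002, 0.0002, -1.0]] [0.09683756 0.51661005 0.15521936]
[[0.0, -0.961, -0.277, 0.078], [1.0, 0.001, -0.0, 0.0], [0.0, -0.277, 0.961, -0.151], [0.0, 0.0, 0.0, 1.0]]
[284.34645779 205.20500426]
[411.74245491 321.71388379]
[552.46192477 345.00099361]
```

View pics/w1.png

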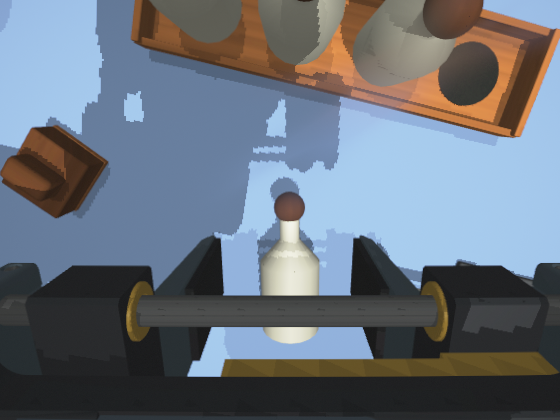

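Wrist view: the ball is at (289,207), directly ahead, with the bottle axis vertical in the picture. The pad is at (469,73).

Run:
```python
from h import *
import pickle
s=pickle.load(open("w1.pkl","rb"))
b=onz(s,289,207,.028);print(b,onz(s,290,232,.028),onz(s,290,340,.02));print("pad",onz(s,469,73,.009))
o=telemetry.get_obs();R=o["ee_rot"];print(R.T@(b-o["tool_pos"]))
```

```text
[0.5021037  0.06157496 0.028     ] [0.47883153 0.05636668 0.028     ] [0.35877774 0.03414537 0.02      ]
pad [ 0.64369565 -0.07165281  0.009     ]
[-0.00147935  0.0020209   0.14831267]
```

```bash
python3 shift.py '[{"sx":-0.001, "sy":0.001, "sz":0.045, "jaw":0.06}, {"sx":-0.001, "sy":0.001, "sz":0.09, "jaw":0.06}, {"sx":-0.001, "sy":0.001, "sz":0.12, "jaw":0.06}, {"sx":-0.001, "sy":0.001, "sz":0.14, "jaw":0.06}, {"sx":-0.001, "sy":0.001, "sz":0.145, "jaw":0.06}, {"sx":-0.001, "sy":0.001, "sz":0.145, "jaw":0.06}, {"sx":-0.001, "sy":0.001, "sz":0.145, "jaw":0.02}, {"sx":-0.001, "sy":0.001, "sz":0.145, "jaw":0.02}]' 8 && python3 shift.py '[{"jaw":0.02}, {"jaw":0.02}, {"jaw":0.02}, {"jaw":0.02}]'
```

```text
time: 3.15
tool_pos: [0.503, 0.0637, 0.0316]
ee_rot: [[0.984, 0.179, 0.001], [0.179, -0.984, 0.0], [0.001, 0.0, -1.0]]
ft_force: [-0.2, -0.2, -0.1]
grip_width: 0.0429
gripper_force: 0.0
time: 3.65
tool_pos: [0.5028, 0.0637, 0.031]
ee_rot: [[0.984, 0.179, 0.0], [0.179, -0.984, 0.0], [0.0, 0.0, -1.0]]
ft_force: [1.4, 0.4, 0.9]
grip_width: 0.027
gripper_force: 8.0
```

```bash
python3 shift.py '[{"sz":-0.012, "jaw":0.02}, {"sz":-0.03, "jaw":0.02}, {"sz":-0.05, "jaw":0.02}, {"sz":-0.07, "jaw":0.02}, {"sz":-0.09, "jaw":0.02}, {"sz":-0.11, "jaw":0.02}, {"sz":-0.13, "jaw":0.02}, {"sz":-0.15, "jaw":0.02}]' && python3 shift.py '[{"sz":-0.02, "jaw":0.02}, {"sz":-0.04, "jaw":0.02}, {"sz":-0.05, "jaw":0.02}, {"sz":-0.05, "jaw":0.02}, {"sz":-0.05, "jaw":0.02}, {"sz":-0.05, "jaw":0.02}, {"sz":-0.05, "jaw":0.02}, {"sz":-0.05, "jaw":0.02}]'
python3 - <<'E'
from h import *
s=snap("scene");w=snap("wrist")
a=cv2.resize(s["color"][100:290,170:400],None,fx=2.1,fy=2.1,interpolation=cv2.INTER_CUBIC)[:399];b=cv2.resize(w["color"],(300,225))
c=np.zeros((399,483+300,3),np.uint8);c[:a.shape[0],:483]=a[:,:483];c[:225,483:]=b
cv2.imwrite("pics/v1.png",c[...,::-1])
E
```

```text
time: 4.65
tool_pos: [0.5022, 0.0637, 0.1822]
ee_rot: [[0.984, 0.179, -0.0], [0.179, -0.984, 0.0], [-0.0, -0.0, -1.0]]
ft_force: [-1.2, 0.1, -2.1]
grip_width: 0.0269
gripper_force: 8.0
time: 5.65
tool_pos: [0.5026, 0.0637, 0.2307]
ee_rot: [[0.984, 0.179, -0.0], [0.179, -0.984, -0.0], [-0.0, -0.0, -1.0]]
ft_force: [-0.4, -0.0, -1.9]
grip_width: 0.0272
gripper_force: 8.0
```

View pics/v1.png

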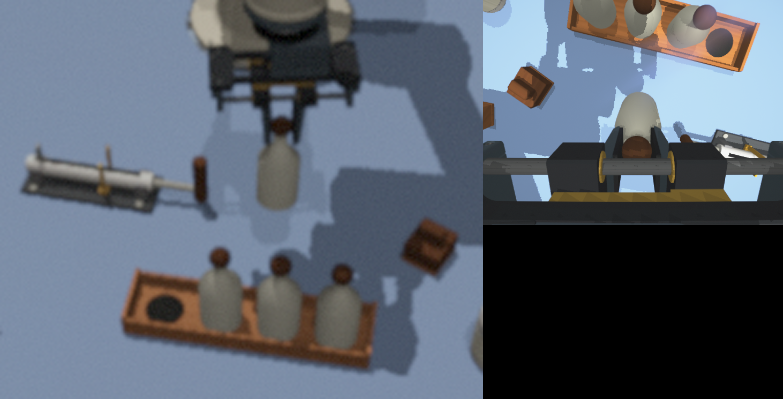

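The bottle hangs base down from the ball: (281,127) with the base at (277,195) in the scene part. Next I carry it sideways, then forward over the pad.

```bash
python3 shift.py '[{"sx":-0.002, "sy":0.012, "jaw":0.02}, {"sx":-0.006, "sy":0.033, "jaw":0.02}, {"sx":-0.01, "sy":0.055, "jaw":0.02}, {"sx":-0.014, "sy":0.077, "jaw":0.02}, {"sx":-0.018, "sy":0.099, "jaw":0.02}, {"sx":-0.022, "sy":0.12, "jaw":0.02}, {"sx":-0.024, "sy":0.13, "jaw":0.02}, {"sx":-0.024, "sy":0.132, "jaw":0.02}]' && python3 shift.py '[{"sx":0.01, "sy":0.002, "jaw":0.02}, {"sx":0.03, "sy":0.005, "jaw":0.02}, {"sx":0.055, "sy":0.01, "jaw":0.02}, {"sx":0.08, "sy":0.014, "jaw":0.02}, {"sx":0.105, "sy":0.019, "jaw":0.02}, {"sx":0.125, "sy":0.022, "jaw":0.02}, {"sx":0.135, "sy":0.024, "jaw":0.02}, {"sx":0.1385, "sy":0.025, "jaw":0.02}]' && python3 shift.py '[{"sz":0.02, "jaw":0.02}, {"sz":0.04, "jaw":0.02}, {"sz":0.055, "jaw":0.02}, {"sz":0.06, "jaw":0.02}, {"sz":0.06, "jaw":0.02}, {"sz":0.06, "jaw":0.02}, {"sz":0.06, "jaw":0.02}, {"sz":0.06, "jaw":0.02}]'
python3 - <<'E'
from h import *
import pickle
o=telemetry.get_obs()
s=snap("scene");t=snap("top");w=snap("wrist");pickle.dump([{k:q[k] for k in("color","E","f","cx","cy","k1")} for q in(s,t,w)],open("v2.pkl","wb"))
g=o["tool_pos"]+.003*o["ee_rot"][:,2];P=g-[0,0,.124];print(g,[proj(q,g).round(1) for q in(s,t)],[proj(q,P).round(1) for q in(s,t)],proj(s,[.6433,-.07,.009]))
a=cv2.resize(s["color"][190:290,220:350],None,fx=4,fy=4,interpolation=cv2.INTER_CUBIC)
b=cv2.resize(t["color"][120:220,240:305+15],None,fx=3.2,fy=3.2,interpolation=cv2.INTER_CUBIC)
c=np.zeros((400,520+b.shape[1],3),np.uint8);c[:,:520]=a;c[:b.shape[0],520:]=b
cv2.imwrite("pics/v2.png",c[...,::-1])
E
```

```text
time: 6.75
tool_pos: [0.5025, -0.071, 0.2309]
ee_rot: [[0.984, 0.178, -0.0], [0.178, -0.984, 0.0], [-0.0, -0.0, -1.0]]
ft_force: [-0.3, 0.8, -1.1]
grip_width: 0.0272
gripper_force: 8.0
time: 7.75
tool_pos: [0.6437, -0.0698, 0.2307]
ee_rot: [[0.984, 0.18, -0.0], [0.18, -0.984, 0.0], [-0.0, -0.0, -1.0]]
ft_force: [0.1, 0.7, -2.0]
grip_width: 0.0271
gripper_force: 8.0
time: 8.75
tool_pos: [0.6435, -0.0703, 0.1712]
ee_rot: [[0.984, 0.179, 0.0], [0.179, -0.984, -0.0], [0.0, 0.0, -1.0]]
ft_force: [0.2, 0.3, -2.3]
grip_width: 0.0271
gripper_force: 8.0
[ 0.64348652 -0.07031515  0.16823206] [array([243.9, 209.4]), array([316.6, 158.3])] [array([246.4, 239.3]), array([311.5, 165.2])] [247.20046748 247.02683346]
```

View pics/v2.png

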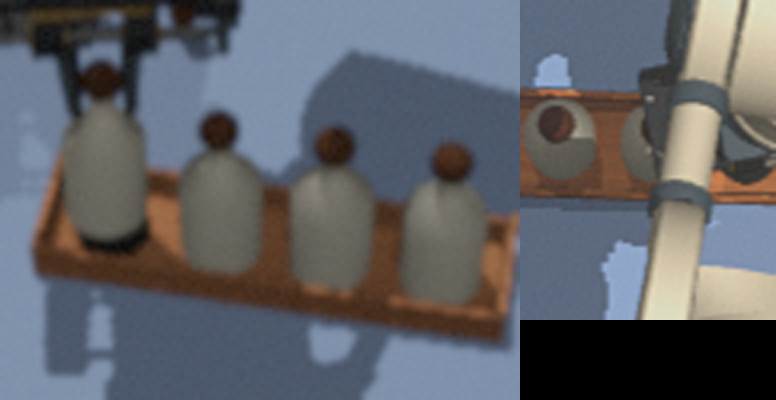

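The bottle hangs upright above the pad: ball at (245,210), base centred over the disc, tilt like its mates. Now I lower it in fine steps.

```bash
python3 shift.py '[{"sz":0.012, "jaw":0.02}, {"sz":0.024, "jaw":0.02}, {"sz":0.029, "jaw":0.02}, {"sz":0.031, "jaw":0.02}, {"sz":0.032, "jaw":0.02}, {"sz":0.032, "jaw":0.02}]' && python3 shift.py '[{"sz":0.001, "jaw":0.02}, {"sz":0.001, "jaw":0.02}]'  && python3 shift.py '[{"sz":0.001, "jaw":0.02}, {"sz":0.001, "jaw":0.02}]'
```

```text
time: 9.65
tool_pos: [0.6435, -0.0703, 0.1391]
ee_rot: [[0.984, 0.179, 0.0], [0.179, -0.984, -0.0], [0.0, 0.0, -1.0]]
ft_force: [0.1, -0.7, -2.0]
grip_width: 0.0274
gripper_force: 8.0
time: 9.9
tool_pos: [0.6433, -0.0702, 0.138]
ee_rot: [[0.984, 0.179, 0.0], [0.179, -0.984, 0.0], [0.0, -0.0, -1.0]]
ft_force: [0.1, 0.4, -2.1]
grip_width: 0.0273
gripper_force: 8.0
time: 10.15
tool_pos: [0.6439, -0.0704, 0.1375]
ee_rot: [[0.984, 0.179, 0.001], [0.179, -0.984, -0.0], [0.001, 0.001, -1.0]]
ft_force: [1.5, 0.6, 4.3]
grip_width: 0.0275
gripper_force: 8.0
```

```bash
python3 shift.py '[{"jaw":0.028}, {"jaw":0.032}, {"jaw":0.04}, {"jaw":0.05}, {"jaw":0.05}, {"jaw":0.05}]' 3 && python3 shift.py '[{"sz":-0.01, "jaw":0.05}, {"sz":-0.03, "jaw":0.05}, {"sz":-0.06, "jaw":0.05}, {"sz":-0.09, "jaw":0.05}, {"sz":-0.09, "jaw":0.05}]'
python3 - <<'E'
from h import *
s=snap("scene");w=snap("wrist")
P=[.6433,-.07,.009];print([proj(s,np.add(P,[0,0,h])).round(1) for h in(0,.124)])
a=cv2.resize(s["color"][190:290,220:350],None,fx=3.4,fy=3.4,interpolation=cv2.INTER_CUBIC);b=cv2.resize(w["color"],(340,255))
c=np.zeros((340,442+340,3),np.uint8);c[:,:442]=a;c[:255,442:]=b
cv2.imwrite("pics/v3.png",c[...,::-1])
E
```

```text
time: 10.9
tool_pos: [0.6434, -0.0703, 0.1369]
ee_rot: [[0.984, 0.179, -0.0], [0.179, -0.984, 0.0], [0.0, -0.0, -1.0]]
ft_force: [-0.0, 0.2, 0.5]
grip_width: 0.0503
gripper_force: 0.0
time: 11.52
tool_pos: [0.6446, -0.0705, 0.2301]
ee_rot: [[0.984, 0.179, 0.005], [0.179, -0.984, -0.001], [0.005, 0.002, -1.0]]
ft_force: [0.5, -0.4, -0.2]
grip_width: 0.0497
gripper_force: 0.0
[array([247.2, 247. ]), array([244.8, 218.3])]
```

View pics/v3.png

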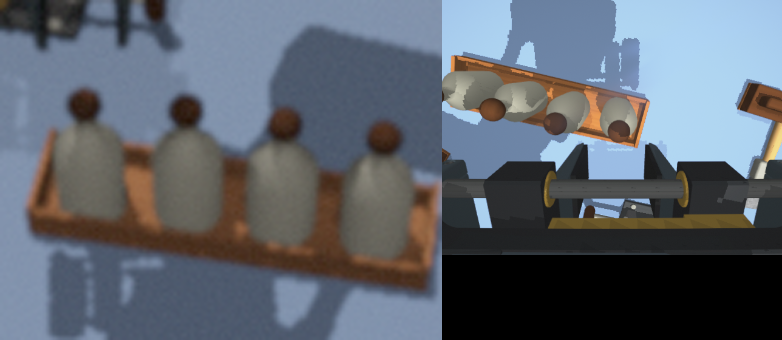

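The bottle stands on its place, evenly spaced with the mates: balls at crop x 84/185/285/384. Next a close wrist look at the gauge for pointer, posts and knob.

Converted, 14.8 degrees / 180 = 0.0822.

```bash
python3 shift.py '[{"rz":0.0111, "sx":-0.04, "sy":0.016, "jaw":0.06}, {"rz":0.0278, "sx":-0.09, "sy":0.035, "jaw":0.06}, {"rz":0.0444, "sx":-0.14, "sy":0.055, "jaw":0.06}, {"rz":0.0611, "sx":-0.19, "sy":0.074, "sz":0.01, "jaw":0.06}, {"rz":0.0778, "sx":-0.24, "sy":0.093, "sz":0.02, "jaw":0.06}, {"rz":0.0822, "sx":-0.28, "sy":0.109, "sz":0.03, "jaw":0.06}, {"rz":0.0822, "sx":-0.294, "sy":0.114, "sz":0.03, "jaw":0.06}, {"rz":0.0822, "sx":-0.294, "sy":0.114, "sz":0.03, "jaw":0.06}]' && python3 shift.py '[{"jaw":0.06}, {"jaw":0.06}, {"jaw":0.06}]'
python3 - <<'E'
from h import *
import pickle
s=snap("wrist");save(s,"w2.png");pickle.dump({k:s[k] for k in("color","E","f","cx","cy","k1")},open("w2.pkl","wb"))
for P in([.4187,-.2885,.07],[.411,-.1875,.07],[.449,-.1905,.07],[.443,-.048,.09]):print(proj(s,P))
E
```

```text
time: 12.62
tool_pos: [0.3742, -0.2352, 0.1968]
ee_rot: [[0.997, -0.08, -0.0], [-0.08, -0.997, 0.0], [-0.0, -0.0, -1.0]]
ft_force: [0.4, -0.0, 1.0]
grip_width: 0.0601
gripper_force: 0.0
time: 13.0
tool_pos: [0.375, -0.2347, 0.1969]
ee_rot: [[0.997, -0.077, 0.0], [-0.077, -0.997, -0.0], [0.0, 0.0, -1.0]]
ft_force: [0.2, -0.3, 0.3]
grip_width: 0.0599
gripper_force: 0.0
[349.11872166 154.94753188]
[225.5090916  174.00720222]
[223.26848281 125.88647645]
[ 31.65661408 150.78278611]
```

View pics/w2.png

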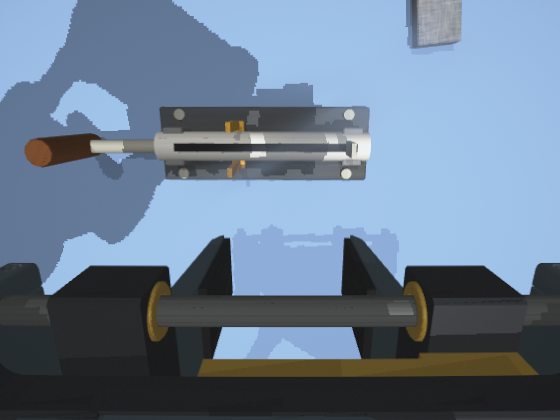

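The wrist view shows knob top at (40,152), posts near (231,172)/(231,127) and the pointer near (352,150). I enlarge it to read the tops.

Run:
```python
from h import *
import pickle
s=pickle.load(open("w2.pkl","rb"));c=s["color"]
k=8;a=cv2.resize(c[112:184,212:262],None,fx=k,fy=k,interpolation=cv2.INTER_NEAREST);b=cv2.resize(c[112:184,335:375],None,fx=k,fy=k,interpolation=cv2.INTER_NEAREST)
cv2.imwrite("pics/w2c.png",np.hstack([a,b])[...,::-1])
```

```text
(no output)
```

View pics/w2c.png

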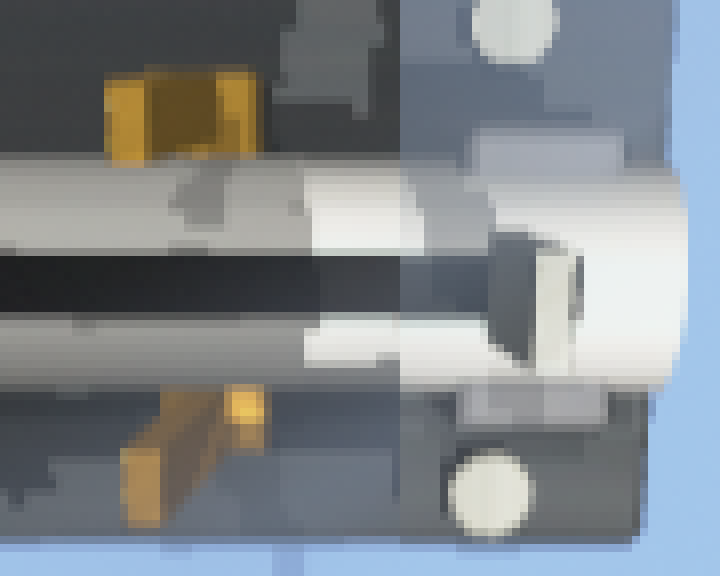

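Top faces in the crop: lower post (142,488), upper post (125,120), pointer (555,312). I convert these at z = 0.07.

Run:
```python
from h import *
import pickle
s=pickle.load(open("w2.pkl","rb"))
A=onz(s,229.2,172.5,.07);B=onz(s,227.1,126.5,.07);P=onz(s,353.9,150.5,.07);K=onz(s,39.5,152,.09);M=(A+B)/2
print(A,B,M,P,K,np.linalg.norm(A-B));d=K-P;d[2]=0;print(np.linalg.norm(d),d/np.linalg.norm(d));d/=np.linalg.norm(d);print("pull",(M-P)@d)
e=B-A;print("perp",e/np.linalg.norm(e))
o=telemetry.get_obs();print(o["ee_rot"].T@(np.r_[K[:2],.071]-o["tool_pos"]),o["ee_rot"].T@d)
```

```text
[ 0.4119955  -0.19065765  0.07      ] [ 0.44829764 -0.1934483   0.07      ] [ 0.43014657 -0.19205298  0.07      ] [ 0.42194963 -0.29242214  0.07      ] [ 0.44161934 -0.05374068  0.09      ] 0.03640925285351634
0.2394905762925411 [0.08213146 0.9966215  0.        ]
pull 0.10070329436173149
perp [ 0.99705831 -0.07664682  0.        ]
[ 0.05250455 -0.18566919  0.12590152] [ 4.63578774e-03 -9.99989255e-01 -3.78317137e-07]
```

Two independent estimates agree: the pull is about 100.5 mm. I grip the knob, closing along the pull direction.

```bash
python3 shift.py '[{"sx":0.012, "sy":-0.04, "jaw":0.06}, {"sx":0.026, "sy":-0.09, "jaw":0.06}, {"sx":0.04, "sy":-0.14, "jaw":0.06}, {"sx":0.052, "sy":-0.18, "jaw":0.06}, {"sx":0.052, "sy":-0.185, "sz":0.02, "jaw":0.06}, {"sx":0.052, "sy":-0.185, "sz":0.05, "jaw":0.06}, {"sx":0.052, "sy":-0.185, "sz":0.085, "jaw":0.06}, {"sx":0.052, "sy":-0.185, "sz":0.11, "jaw":0.06}]' && python3 shift.py '[{"sz":0.012, "jaw":0.06}, {"sz":0.016, "jaw":0.06}, {"sz":0.016, "jaw":0.015}, {"sz":0.016, "jaw":0.015}, {"sz":0.016, "jaw":0.015}, {"sz":0.016, "jaw":0.015}, {"sz":0.016, "jaw":0.015}]' 40
```

```text
time: 14.05
tool_pos: [0.4407, -0.0544, 0.0857]
ee_rot: [[0.997, -0.078, -0.001], [-0.078, -0.997, 0.0], [-0.001, -0.0, -1.0]]
ft_force: [0.2, -0.2, -0.5]
grip_width: 0.0601
gripper_force: 0.0
time: 14.92
tool_pos: [0.4411, -0.0531, 0.0712]
ee_rot: [[0.997, -0.08, 0.001], [-0.08, -0.997, 0.002], [0.001, -0.002, -1.0]]
ft_force: [5.8, 27.4, 5.8]
grip_width: 0.0211
gripper_force: 40.0
```

```bash
python3 shift.py '[{"sy":-0.008, "jaw":0.015}, {"sy":-0.022, "jaw":0.015}, {"sy":-0.038, "jaw":0.015}, {"sy":-0.055, "jaw":0.015}, {"sy":-0.072, "jaw":0.015}, {"sy":-0.088, "jaw":0.015}, {"sy":-0.098, "jaw":0.015}, {"sy":-0.102, "jaw":0.015}]' && python3 shift.py '[{"jaw":0.015}, {"jaw":0.015}]'
python3 - <<'E'
from h import *
import pickle
o=telemetry.get_obs();print(o["tool_pos"],o["ft_force"])
s=snap("scene");t=snap("top");pickle.dump([{k:q[k] for k in("color","E","f","cx","cy","k1")} for q in(s,t)],open("v4.pkl","wb"))
k=6
a=cv2.resize(s["color"][155:205,180:250],None,fx=k,fy=k,interpolation=cv2.INTER_CUBIC);b=cv2.resize(t["color"][225:275,325:385],None,fx=k,fy=k,interpolation=cv2.INTER_CUBIC)
e=cv2.resize(s["color"][150:290,190:410],None,fx=2,fy=2)
c=np.zeros((580,780,3),np.uint8);c[:300,:420]=a;c[:300,420:]=b;c[300:580,:440]=e
cv2.imwrite("pics/v4.png",c[...,::-1])
E
```

```text
time: 15.92
tool_pos: [0.4491, 0.0471, 0.0712]
ee_rot: [[0.997, -0.077, 0.001], [-0.077, -0.997, -0.001], [0.001, 0.001, -1.0]]
ft_force: [-0.4, -10.9, 6.0]
grip_width: 0.0214
gripper_force: 40.0
time: 16.18
tool_pos: [0.4491, 0.0467, 0.0712]
ee_rot: [[0.997, -0.078, 0.001], [-0.078, -0.997, -0.001], [0.001, 0.001, -1.0]]
ft_force: [-0.5, -9.6, 4.7]
grip_width: 0.0213
gripper_force: 40.0
[0.44908801 0.04667009 0.07120227] [-0.50710951 -9.60339424  4.66943831]
```

View pics/v4.png

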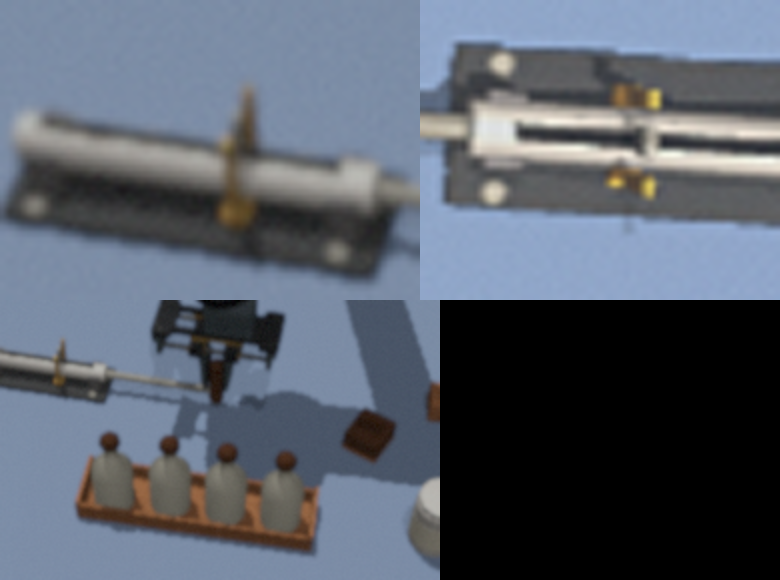

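The pointer at crop (651,137) lies on the line between the post tops (654,98)/(649,186). The spring reads 9.6 N, matching about 100 mm of pull, and the bottle still stands in its place. I hold briefly to confirm it's steady, then hand in.

```bash
python3 shift.py '[{"jaw":0.015}, {"jaw":0.015}, {"jaw":0.015}, {"jaw":0.015}]' && python3 -c "
from rig import manip, eyes, telemetry
print(manip.sign_off())"
```

```text
time: 16.77
tool_pos: [0.4491, 0.0466, 0.0712]
ee_rot: [[0.997, -0.078, 0.001], [-0.078, -0.997, -0.001], [0.001, 0.001, -1.0]]
ft_force: [-1.3, -9.4, 5.9]
grip_width: 0.0209
gripper_force: 40.0
the job is handed in; nothing more can be done
None
```

The bottle stands upright and released in the lane's empty place, and the knob is held about 100 mm out with the pointer level with the rider's posts; I handed the job in at 16.8 s, but I viewed 11 pictures, one over the limit of 10.

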